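# Mark the weak spring of the pan rests

### The arm

A 6-joint arm with a two-finger parallel gripper is mounted at the origin on the work surface. World frame = base frame: x ahead of the robot, y to its left, z up, the work surface at z = 0. Lengths are in m, angles in degrees, forces in N, time in s.
With the tool pointing down it reaches from about 0.375 to 0.9 m from the base axis. Payload 3.1 kg.
Tool frame: the origin (TCP) lies on the centre line of the jaws, within the pads' length; the fingertips stand 25 mm ahead of it and the grasp point (between the pads) lies 6 mm ahead of it; z points along the fingers, y is the line along which they close (so a half turn about z gives the same grasp; the last joint's range is limited). The gripper opens to 87 mm and grips with 3 to 60 N. Pads are 19 mm wide; open, the fingers measure 117 mm over their backs; the gripper's body (75 mm by 190 mm) begins 51 mm behind the grasp point.
Start: joints at [-10.227, 30.224, 82.088, -0, 67.689, -10.227], TCP at [0.625, 0, 0.248] pointing down, gripper open.
Joint ranges: [-176.69, 176.69], [-43.24, 126.21], [12.49, 139.97], [-82, 262], [0, 151.66], [-163.58, 163.58]. Speed limits (degrees/s): [159.86, 159.86, 180, 180, 180, 180].

### API

Orientations are given as a 3x3 rotation matrix whose columns are the frame's x, y, z axes.
In Python, from rig import * gives the robot as it stands.
- The arm moves only by the tool step_arm, never from a script. Its argument "steps" is a list of rows, each a list of 7 numbers: the shift along the tool's x, y, z normalised to -1 to 1, where 1 is 0.3 m, then the turn, a rotation vector about the tool's x, y, z normalised to -1 to 1, where 1 is 45 degrees, then the gripper's target within -1 to 1 (shut at 1, half-way at 0, fully open at -1). A call has 1 to 8 rows; each row is the pose to reach, as a shift and turn from the pose commanded when the call began, along the tool's axes at that moment; what a row does not reach only later rows make up. A row lasts 1/12 s, in which the tool goes at most 41.7 mm and 7.16 degrees, less where a joint would pass 70% of its speed; a pose out of reach is approached as far as the arm can. A call with a number of a shift or a turn outside -1 to 1 is refused whole. A call with a gripper value outside its range is refused whole. The fingers move at their own pace and stop on an object; the grip force is fixed at half the most. Time passes only in rows, so rows that repeat a pose let the fingers close. It gives the time, the measured TCP pose, the force, the opening and the grip force at its end, in the units of the state.
- read_state(): the state, without advancing time (a new reading comes with each control period).
- capture(name): name is "scene" or "side" or "wrist"; returns a dict with "image" (400x640x3 uint8, red, green, blue), "vertical_fov" (degrees; the focal length in pixels is half the picture's height over the tangent of half this angle, whatever the lens; pixels are square), "cx", "cy" (the principal point, pixels), "world_from_camera" (4x4, takes a point from camera to world coordinates); the wrist camera has in their place "T_tool_cam" (4x4, takes a point from camera to tool coordinates, whose origin is the TCP and whose axes are the flange's). Camera axes: x right, y down, z forward; pixel columns grow to the right and rows downward; lengths in m; the calibration is good to about 2 mm. A picture is of the moment at which its call begins: read the wrist's pose just before it. There is no depth.
- hand_in(): hands the job in; it is judged then, once.
The state is a dict: "time_s": time; "joint_positions": joint angles; "qvel": joint speeds; "tau": joint torques, N m; "position": TCP position; "tcp_rot": TCP orientation; "force": force on the tool from outside, world axes, zero at the start; "moment": the same for the moment, N m; "opening": opening from 0.0 (shut) to 1.0 (fully open); "grasp_force": force on a finger pad.
Only numpy, scipy, OpenCV 4.12 (cv2) and the standard library are available. Lean on these libraries where they do the work, as an engineer would, in place of code of your own. Each camera call takes 0.05 s, during which the arm holds its last target. There are 200 camera calls.

### The job

One of the three spring rests for the big paella pan has the weakest spring: using only the fingertips, press down the round pad of each rest so that it gives noticeably, one after the other from the robot's left to its right, to find the softest. Then push the tag of the softest rest all the way down onto its post, and leave the other two tags up. Do not grip or lift anything: the spring units stay seated in their rests, and the tin, the jar and the box are left alone.

Things in the scene. Friction and masses are not known exactly. Their poses are not given: they have to be found in the camera images.
- rest_left: spring rest on the robot's left (largest y) of three alike, bolted to the table. Base plate 12 mm thick, 80 mm wide (y), from x = -40 to +100 mm; origin on the table under the pad. A loose spring unit (spring_a, _b or _c, which is not told; 0.3 kg, 44 mm wide cup, top 37 mm above the table, sprung pad over it) sits in a collar at the origin. At x = +80 mm a 16 x 30 mm post (top 45 mm above the table) carries a sliding tag
- pad_left_top (a point): centre of the pad's upper face when up, 70 mm above the table (true to 2 mm; does not follow the pad). Aluminium disc 56 mm across, 8 mm thick, on a spring: up to 22 mm straight down, springs back. The alike pads' springs are shuffled each time: all start to give at about 1 N; 10 mm down takes about 3 N on the softest, 5 N on the next, 9 N on the stiffest
- tag_left_top (a point): centre of the upper face of rest_left's tag (follows it): a flat aluminium head 20 x 36 mm (long along the rest's y), 8 mm thick, on a thin blade that slides straight down into the post; 68 to 71 mm above the table at the start, 53 mm when fully down with the head on the post
- tag_left (a joint): travel of that tag, m: 0 highest, 0.018 fully down on its post; starts between 0 and 0.003; slides with about 3 N of friction and stays where it is left
- rest_middle: spring rest on the middle of three alike, bolted to the table. Base plate 12 mm thick, 80 mm wide (y), from x = -40 to +100 mm; origin on the table under the pad. A loose spring unit (spring_a, _b or _c, which is not told; 0.3 kg, 44 mm wide cup, top 37 mm above the table, sprung pad over it) sits in a collar at the origin. At x = +80 mm a 16 x 30 mm post (top 45 mm above the table) carries a sliding tag
- pad_middle_top (a point): centre of the pad's upper face when up, 70 mm above the table (true to 2 mm; does not follow the pad). Aluminium disc 56 mm across, 8 mm thick, on a spring: up to 22 mm straight down, springs back. The alike pads' springs are shuffled each time: all start to give at about 1 N; 10 mm down takes about 3 N on the softest, 5 N on the next, 9 N on the stiffest
- tag_middle_top (a point): centre of the upper face of rest_middle's tag (follows it): a flat aluminium head 20 x 36 mm (long along the rest's y), 8 mm thick, on a thin blade that slides straight down into the post; 68 to 71 mm above the table at the start, 53 mm when fully down with the head on the post
- tag_middle (a joint): travel of that tag, m: 0 highest, 0.018 fully down on its post; starts between 0 and 0.003; slides with about 3 N of friction and stays where it is left
- rest_right: spring rest on the robot's right (smallest y) of three alike, bolted to the table. Base plate 12 mm thick, 80 mm wide (y), from x = -40 to +100 mm; origin on the table under the pad. A loose spring unit (spring_a, _b or _c, which is not told; 0.3 kg, 44 mm wide cup, top 37 mm above the table, sprung pad over it) sits in a collar at the origin. At x = +80 mm a 16 x 30 mm post (top 45 mm above the table) carries a sliding tag
- pad_right_top (a point): centre of the pad's upper face when up, 70 mm above the table (true to 2 mm; does not follow the pad). Aluminium disc 56 mm across, 8 mm thick, on a spring: up to 22 mm straight down, springs back. The alike pads' springs are shuffled each time: all start to give at about 1 N; 10 mm down takes about 3 N on the softest, 5 N on the next, 9 N on the stiffest
- tag_right_top (a point): centre of the upper face of rest_right's tag (follows it): a flat aluminium head 20 x 36 mm (long along the rest's y), 8 mm thick, on a thin blade that slides straight down into the post; 68 to 71 mm above the table at the start, 53 mm when fully down with the head on the post
- tag_right (a joint): travel of that tag, m: 0 highest, 0.018 fully down on its post; starts between 0 and 0.003; slides with about 3 N of friction and stays where it is left
- tin: bystander: closed food tin, 72 mm across, 70 mm tall, 0.4 kg; origin at the centre of its underside
- jar: bystander: closed jar with brass lid, 56 mm across, 75 mm tall, 0.25 kg; origin at the centre of its underside
- spice_box: bystander: yellow box 45 x 70 x 60 mm tall, 0.15 kg; origin at the centre of its underside

How it is judged (in metres and radians):
On the way, in this order (a step that is already met when the one before it is completed fails the run):
1. the pad of the leftmost rest is pressed down more than 3 mm (((value of joint pad_a above 0.003 m and horizontal distance between spring_a and rest_left below 0.03 m) or (value of joint pad_b above 0.003 m and horizontal distance between spring_b and rest_left below 0.03 m) or (value of joint pad_c above 0.003 m and horizontal distance between spring_c and rest_left below 0.03 m))), for 0.05 s.
2. then the pad of the middle rest is pressed down more than 3 mm (((value of joint pad_a above 0.003 m and horizontal distance between spring_a and rest_middle below 0.03 m) or (value of joint pad_b above 0.003 m and horizontal distance between spring_b and rest_middle below 0.03 m) or (value of joint pad_c above 0.003 m and horizontal distance between spring_c and rest_middle below 0.03 m))), for 0.05 s.
3. then the pad of the rightmost rest is pressed down more than 3 mm (((value of joint pad_a above 0.003 m and horizontal distance between spring_a and rest_right below 0.03 m) or (value of joint pad_b above 0.003 m and horizontal distance between spring_b and rest_right below 0.03 m) or (value of joint pad_c above 0.003 m and horizontal distance between spring_c and rest_right below 0.03 m))), for 0.05 s.
4. after that the tag of the softest rest is pushed down (more than 14 mm of its 18 mm) (((value of joint tag_left above 0.014 m and horizontal distance between spring_b and rest_left below 0.03 m) or (value of joint tag_middle above 0.014 m and horizontal distance between spring_b and rest_middle below 0.03 m) or (value of joint tag_right above 0.014 m and horizontal distance between spring_b and rest_right below 0.03 m))), for 0.2 s.
At the end, for the whole second after the job is handed in: Softest rest's tag more than 14 of its 18 mm down and still, the other two less than 7 mm down; all pads up again (within 2 mm); spring units seated upright in their rests (within 8 mm of their start); tin, jar and box upright within 25 mm of theirs (((value of joint tag_left above 0.014 m and horizontal distance between spring_b and rest_left below 0.03 m) or (value of joint tag_middle above 0.014 m and horizontal distance between spring_b and rest_middle below 0.03 m) or (value of joint tag_right above 0.014 m and horizontal distance between spring_b and rest_right below 0.03 m)) and not ((value of joint tag_left above 0.007 m and not (horizontal distance between spring_b and rest_left below 0.03 m)) or (value of joint tag_middle above 0.007 m and not (horizontal distance between spring_b and rest_middle below 0.03 m)) or (value of joint tag_right above 0.007 m and not (horizontal distance between spring_b and rest_right below 0.03 m))) and velocity of joint each of tag_left, tag_middle, tag_right below 0.005 m/s and value of joint each of pad_a, pad_b, pad_c below 0.002 m and distance of each of spring_a, spring_b, spring_c from where it was at the start of the episode below 0.008 m and angle between each of spring_a, spring_b, spring_c's own z axis and vertical below 0.1 rad and distance of each of tin, jar, spice_box from where it was at the start of the episode below 0.025 m and angle between each of tin, jar, spice_box's own z axis and vertical below 0.15 rad); the robot touches nothing.
It fails at once if a spring unit is lifted or pulled out of its collar (height (world z) of any of spring_a, spring_b, spring_c above 0.019 m or distance of any of spring_a, spring_b, spring_c from where it was at the start of the episode above 0.012 m).
It fails at once if the tag of a rest that is not the softest is pushed down ((value of joint tag_left above 0.007 m and not (horizontal distance between spring_b and rest_left below 0.03 m)) or (value of joint tag_middle above 0.007 m and not (horizontal distance between spring_b and rest_middle below 0.03 m)) or (value of joint tag_right above 0.007 m and not (horizontal distance between spring_b and rest_right below 0.03 m))).
It fails at once if the tin, jar or box is moved more than 25 mm, lifted or knocked over (distance of any of tin, jar, spice_box from where it was at the start of the episode above 0.025 m or angle between any of tin, jar, spice_box's own z axis and vertical above 0.3 rad).
It also fails if it takes over 64 s, if anything falls off the work surface, if the arm or the gripper's body presses on something with over 40 N, if the wrist force passes 120 N, or if a joint passes its speed limit or range.

## Working session

There is one attempt and no reset: what is moved stays moved. The work goes in short steps, Python scripts to look and compute and a tool call to move; the robot and the scene stay as the last step left them, time stands still between calls to the robot, and variables do not carry over. Pictures are saved under pics/ and viewed, at most 10 in all, crops included, and the job is handed in when it is done.

Besides the shell and the picture viewer there is one more tool, called after "Emit:" as name(argument=value, ...), one argument or row to a line, values as JSON. step_arm: Moves the arm, as the interface text tells. Scaled input: -1 to 1 covers 0.3 m each way for a shift and 45 degrees each way for a turn. Its arguments: {"type":"object","properties":{"steps":{"type":"array"}},"required":["steps"]}

```bash
mkdir -p pics; python3 - <<'E'
from rig import *
import cv2
s=read_state();print(s)
for n in("scene","side"):
    c=capture(n);cv2.imwrite(f"pics/{n}1.png",c["image"][:,:,::-1]);print(n,c["vertical_fov"],c["cx"],c["cy"],c["world_from_camera"])
E
```

```text
{'time_s': 0.0, 'joint_positions': array([-1.02282403e+01,  3.02787096e+01,  8.21565609e+01, -6.21010160e-04,
        6.76894590e+01, -1.02254055e+01]), 'qvel': array([-0.00020834, -0.02559326, -0.06805199,  0.04607334, -0.08649186,
        0.16493198]), 'tau': array([-5.45745443e-04, -4.40045428e+01, -1.76593530e+01,  6.32597599e-02,
        5.83207863e-02, -1.53719384e-04]), 'position': array([6.24316992e-01, 1.39553047e-04, 2.46573363e-01]), 'tcp_rot': array([[ 4.57536607e-05,  9.99997700e-01, -2.14412365e-03],
       [ 9.99999928e-01, -4.49460895e-05,  3.76690642e-04],
       [ 3.76593405e-04, -2.14414073e-03, -9.99997630e-01]]), 'force': array([ 0.20182101, -0.26626348, -0.34375605]), 'moment': array([0.00916099, 0.02681819, 0.04733412]), 'grasp_force': 0.0, 'opening': 0.9997270502587902}
scene 53.29722265202148 321.94479811418984 202.58448928512658 [[-0.03669707  0.82583414 -0.56271777  1.07533933]
 [ 0.99920766  0.03900401 -0.00792075  0.01721667]
 [ 0.01540703 -0.56256258 -0.82661113  0.75597067]
 [ 0.          0.          0.          1.        ]]
side 46.26874584291236 317.6232944876091 204.89017141688612 [[ 0.82443602 -0.35424696  0.44137777  0.22306573]
 [-0.56585932 -0.50159809  0.6543719  -0.57141438]
 [-0.01041501 -0.78924549 -0.61398948  0.65175718]
 [ 0.          0.          0.          1.        ]]
```

View pics/scene1.png

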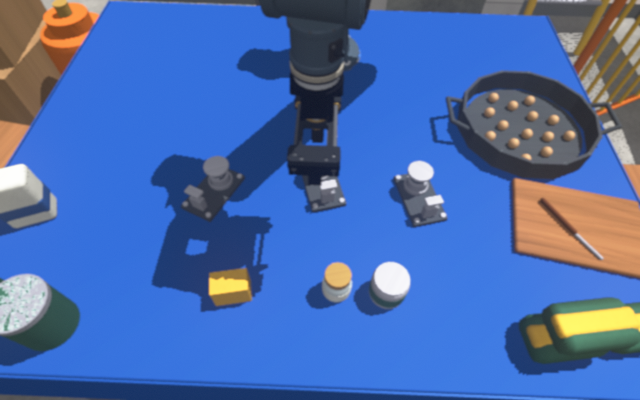

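View pics/side1.png

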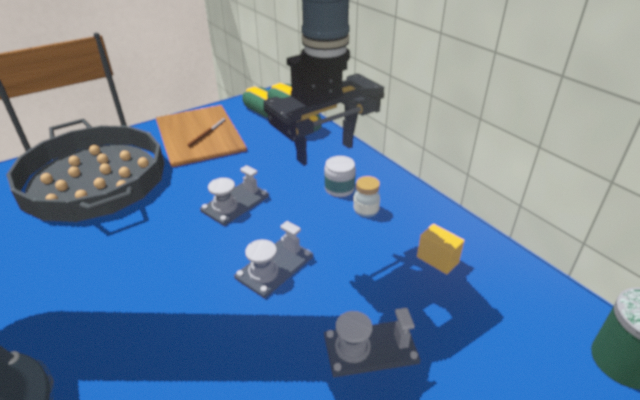

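The scene picture (image right = +y) shows the left rest's pad near (419,171), the right one's at (217,167), and the gripper hiding the middle. In the side view the pads are at (221,187), (261,250) and (353,325). I'll enlarge both to get precise pixels.

```bash
python3 - <<'E'
import cv2
a=cv2.imread("pics/side1.png")[160:380,190:430];cv2.imwrite("pics/sidec.png",cv2.resize(a,None,fx=2.5,fy=2.5,interpolation=cv2.INTER_CUBIC))
b=cv2.imread("pics/scene1.png")[145:235,175:455];b=cv2.resize(b,(784,252),interpolation=cv2.INTER_CUBIC);cv2.imwrite("pics/scenec.png",b)
E
```

```text
(no output)
```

View pics/sidec.png

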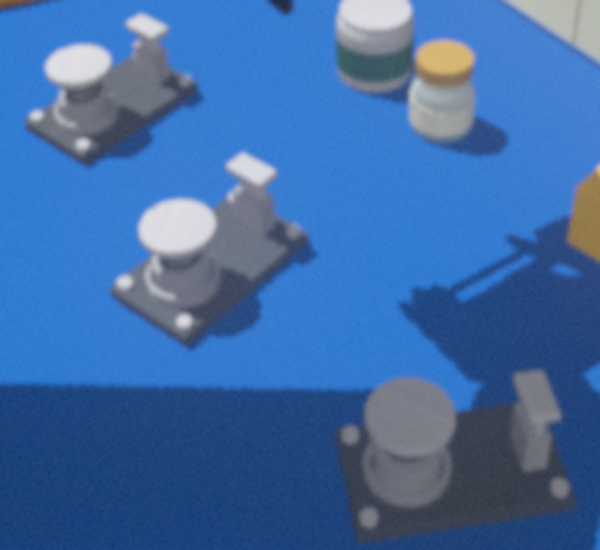

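View pics/scenec.png

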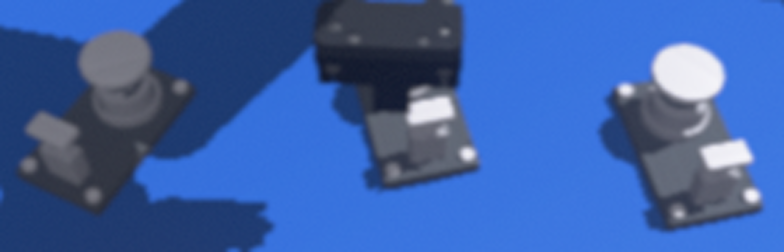

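```bash
cat > h.py <<'E'
from rig import *
import numpy as np
def ray(c,u,v,z):
    f=200/np.tan(np.radians(c["vertical_fov"]/2));T=c["world_from_camera"]
    d=T[:3,:3]@[(u-c["cx"])/f,(v-c["cy"])/f,1];o=T[:3,3]
    return o+d*(z-o[2])/d[2]
E
python3 - <<'E'
from h import *
S=capture("side");C=capture("scene")
P={}
for n,p,t in[("L",(78,63),(147,26)),("M",(178,225),(251,168)),("R",(410,415),(537,396))]:
    a=ray(S,190+p[0]/2.5,160+p[1]/2.5,.07);b=ray(S,190+t[0]/2.5,160+t[1]/2.5,.0695)
    d=b-a;print("side",n,a.round(4),b.round(4),np.hypot(*d[:2]).round(4),np.degrees(np.arctan2(d[1],d[0])).round(1))
for n,p,t in[("L",(689,70),(726,153)),("M",None,(431,109)),("R",(115,57),(53,129))]:
    if p:a=ray(C,175+p[0]/2.8,145+p[1]/2.8,.07)
    b=ray(C,175+t[0]/2.8,145+t[1]/2.8,.0695)
    d=b-a;print("scene",n,p and a.round(4),b.round(4),np.hypot(*d[:2]).round(4),np.degrees(np.arctan2(d[1],d[0])).round(1))
# bystander tops
for n,u,v,z in[("tin",340,163,.07),("jar",368,183,.075),("box",446,234,.06)]:print(n,ray(S,u,v,z).round(3))
E
```

```text
side L [0.5111 0.2249 0.07  ] [0.5868 0.2422 0.0695] 0.0777 12.9
side M [ 0.4831 -0.0019  0.07  ] [0.5599 0.0219 0.0695] 0.0804 17.3
side R [ 0.517 -0.23   0.07 ] [ 0.5902 -0.2632  0.0695] 0.0804 -24.4
scene L [0.5107 0.2269 0.07  ] [0.5894 0.2467 0.0695] 0.0811 14.1
scene M None [0.5588 0.0239 0.0695] 0.2086 -76.7
scene R [ 0.5199 -0.227   0.07  ] [ 0.5914 -0.2606  0.0695] 0.079 -25.2
tin [0.771 0.148 0.07 ]
jar [0.768 0.044 0.075]
box [ 0.797 -0.156  0.06 ]
```

Emit:
step_arm(
  steps=[
    [0.753, -0.38, 0.427, 0, 0, 0, 1],
    [0.753, -0.38, 0.427, 0, 0, 0, 1],
    [0.753, -0.38, 0.427, 0, 0, 0, 1],
    [0.753, -0.38, 0.427, 0, 0, 0, 1],
    [0.753, -0.38, 0.427, 0, 0, 0, 1],
    [0.753, -0.38, 0.427, 0, 0, 0, 1],
    [0.753, -0.38, 0.427, 0, 0, 0, 1],
    [0.753, -0.38, 0.427, 0, 0, 0, 1],
  ],
)

```text
time_s: 0.87
position: [0.5049, 0.2296, 0.1163]
tcp_rot: [[-0.005, 1.0, -0.01], [1.0, 0.005, -0.001], [-0.001, -0.01, -1.0]]
force: [-0.6, -0.1, 0.5]
opening: 0.473
grasp_force: 0.0
```

Emit:
step_arm(
  steps=[
    [0, 0, 0, 0, 0, 0, 1],
    [0, 0, 0, 0, 0, 0, 1],
    [0, 0, 0, 0, 0, 0, 1],
    [0, 0, 0, 0, 0, 0, 1],
  ],
)

```text
time_s: 1.2
position: [0.5125, 0.2249, 0.1203]
tcp_rot: [[0.002, 1.0, 0.002], [1.0, -0.002, 0.0], [0.0, 0.002, -1.0]]
force: [0.0, -0.5, 0.2]
opening: 0.174
grasp_force: 0.0
```

```bash
python3 - <<'E'
from rig import *
import cv2
s=read_state();print(s["time_s"],s["position"],s["force"],s["tcp_rot"],s["opening"])
a=capture("scene")["image"][100:250,160:460];b=capture("side")["image"][100:400,180:480]
import numpy as np
a=cv2.resize(a,(400,200));b=cv2.resize(b,(400,400));cv2.imwrite("pics/m1.png",np.vstack([a,b])[:,:,::-1])
E
```

```text
1.2 [0.51250827 0.22494707 0.12025689] [ 0.02847307 -0.48956319  0.20008595] [[ 1.86945659e-03  9.99995691e-01  2.26357317e-03]
 [ 9.99998202e-01 -1.87016837e-03  3.12374159e-04]
 [ 3.16606076e-04  2.26298513e-03 -9.99997389e-01]] 0.1736986877181457
```

View pics/m1.png

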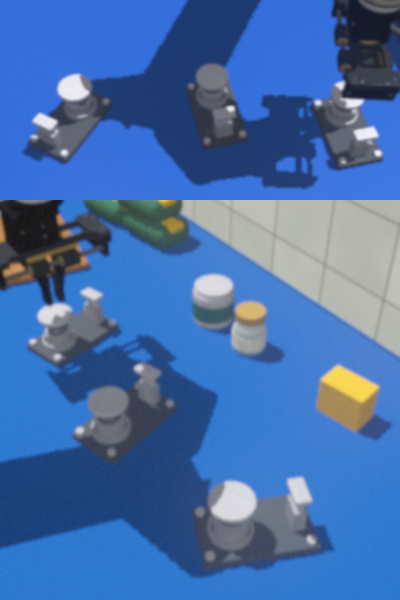

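The arm stands over the left pad with clear space around it. In this composite, the middle pad is at about (212,75), matching the earlier fix.

Emit:
step_arm(
  steps=[
    [0, 0, 0.02, 0, 0, 0, 1],
    [0, 0, 0.05, 0, 0, 0, 1],
    [0, 0, 0.075, 0, 0, 0, 1],
    [0, 0, 0.09, 0, 0, 0, 1],
    [0, 0, 0.1, 0, 0, 0, 1],
    [0, 0, 0.11, 0, 0, 0, 1],
    [0, 0, 0.117, 0, 0, 0, 1],
    [0, 0, 0.117, 0, 0, 0, 1],
  ],
)

```text
time_s: 1.97
position: [0.5108, 0.2256, 0.0846]
tcp_rot: [[-0.0, 1.0, -0.001], [1.0, 0.0, -0.001], [-0.001, -0.001, -1.0]]
force: [-1.3, -3.3, 9.3]
opening: 0.005
grasp_force: 4.8
```

Emit:
step_arm(
  steps=[
    [0, 0, 0, 0, 0, 0, 1],
    [0, 0, 0, 0, 0, 0, 1],
    [0, 0, 0, 0, 0, 0, 1],
    [0, 0, 0, 0, 0, 0, 1],
    [0, 0, 0, 0, 0, 0, 1],
    [0, 0, 0, 0, 0, 0, 1],
  ],
)

```text
time_s: 2.47
position: [0.5108, 0.2256, 0.0851]
tcp_rot: [[-0.001, 1.0, -0.0], [1.0, 0.001, -0.001], [-0.001, -0.0, -1.0]]
force: [-2.0, -1.7, 9.6]
opening: -0.001
grasp_force: 4.6
```

Emit:
step_arm(
  steps=[
    [0, 0, 0, 0, 0, 0, 1],
    [0, 0, 0, 0, 0, 0, 1],
  ],
)

```text
time_s: 2.63
position: [0.5108, 0.2256, 0.0851]
tcp_rot: [[-0.001, 1.0, -0.0], [1.0, 0.001, -0.001], [-0.001, -0.0, -1.0]]
force: [-1.9, -2.5, 9.9]
opening: 0.005
grasp_force: 4.6
```

Emit:
step_arm(
  steps=[
    [0, 0, -0.06, 0, 0, 0, 1],
    [0, 0, -0.117, 0, 0, 0, 1],
    [-0.755, -0.093, -0.117, 0, 0, 0, 1],
    [-0.755, -0.093, -0.117, 0, 0, 0, 1],
    [-0.755, -0.093, -0.117, 0, 0, 0, 1],
    [-0.755, -0.093, -0.117, 0, 0, 0, 1],
    [-0.755, -0.093, -0.117, 0, 0, 0, 1],
    [-0.755, -0.093, -0.117, 0, 0, 0, 1],
  ],
)

```text
time_s: 3.3
position: [0.4825, -0.004, 0.1191]
tcp_rot: [[0.002, 1.0, -0.001], [1.0, -0.002, -0.001], [-0.001, -0.001, -1.0]]
force: [0.0, 0.1, -0.1]
opening: 0.006
grasp_force: 0.0
```

Emit:
step_arm(
  steps=[
    [0, 0, 0, 0, 0, 0, 1],
    [0, 0, 0, 0, 0, 0, 1],
    [0, 0, 0, 0, 0, 0, 1],
    [0, 0, 0, 0, 0, 0, 1],
    [0, 0, 0, 0, 0, 0, 1],
    [0, 0, 0, 0, 0, 0, 1],
  ],
)

```text
time_s: 3.8
position: [0.4831, 0.0007, 0.1194]
tcp_rot: [[-0.002, 1.0, -0.0], [1.0, 0.002, 0.0], [0.0, -0.0, -1.0]]
force: [0.3, -0.4, -0.2]
opening: 0.005
grasp_force: 0.0
```

Emit:
step_arm(
  steps=[
    [0, 0, 0.02, 0, 0, 0, 1],
    [0, 0, 0.05, 0, 0, 0, 1],
    [0, 0, 0.075, 0, 0, 0, 1],
    [0, 0, 0.09, 0, 0, 0, 1],
    [0, 0, 0.1, 0, 0, 0, 1],
    [0, 0, 0.11, 0, 0, 0, 1],
    [0, 0, 0.117, 0, 0, 0, 1],
    [0, 0, 0.117, 0, 0, 0, 1],
  ],
)

```text
time_s: 4.47
position: [0.4828, -0.0003, 0.0842]
tcp_rot: [[0.0, 1.0, -0.001], [1.0, -0.0, 0.0], [0.0, -0.001, -1.0]]
force: [-0.6, 3.6, 6.2]
opening: 0.006
grasp_force: 2.7
```

Emit:
step_arm(
  steps=[
    [0, 0, 0, 0, 0, 0, 1],
    [0, 0, 0, 0, 0, 0, 1],
    [0, 0, 0, 0, 0, 0, 1],
    [0, 0, 0, 0, 0, 0, 1],
    [0, 0, 0, 0, 0, 0, 1],
    [0, 0, 0, 0, 0, 0, 1],
  ],
)

```text
time_s: 4.97
position: [0.4828, -0.0003, 0.0847]
tcp_rot: [[0.0, 1.0, -0.0], [1.0, -0.0, 0.0], [0.0, -0.0, -1.0]]
force: [-0.6, 3.2, 5.7]
opening: 0.005
grasp_force: 2.6
```

Emit:
step_arm(
  steps=[
    [0, 0, 0, 0, 0, 0, 1],
    [0, 0, 0, 0, 0, 0, 1],
  ],
)

```text
time_s: 5.13
position: [0.4828, -0.0003, 0.0847]
tcp_rot: [[0.0, 1.0, -0.0], [1.0, -0.0, 0.0], [0.0, -0.0, -1.0]]
force: [-0.5, 1.9, 4.9]
opening: 0.004
grasp_force: 2.6
```

Emit:
step_arm(
  steps=[
    [0, 0, -0.06, 0, 0, 0, 1],
    [0, 0, -0.117, 0, 0, 0, 1],
    [-0.758, 0.117, -0.117, 0, 0, 0, 1],
    [-0.758, 0.117, -0.117, 0, 0, 0, 1],
    [-0.758, 0.117, -0.117, 0, 0, 0, 1],
    [-0.758, 0.117, -0.117, 0, 0, 0, 1],
    [-0.758, 0.117, -0.117, 0, 0, 0, 1],
    [-0.758, 0.117, -0.117, 0, 0, 0, 1],
  ],
)

```text
time_s: 5.8
position: [0.5194, -0.2337, 0.1197]
tcp_rot: [[0.003, 1.0, 0.003], [1.0, -0.003, -0.004], [-0.004, 0.003, -1.0]]
force: [0.6, 0.0, -0.1]
opening: 0.003
grasp_force: 0.0
```

Emit:
step_arm(
  steps=[
    [0, 0, 0, 0, 0, 0, 1],
    [0, 0, 0, 0, 0, 0, 1],
    [0, 0, 0, 0, 0, 0, 1],
    [0, 0, 0, 0, 0, 0, 1],
    [0, 0, 0, 0, 0, 0, 1],
    [0, 0, 0, 0, 0, 0, 1],
  ],
)

```text
time_s: 6.3
position: [0.518, -0.2266, 0.1195]
tcp_rot: [[-0.002, 1.0, -0.001], [1.0, 0.002, 0.0], [0.0, -0.001, -1.0]]
force: [-0.8, -0.1, -0.1]
opening: 0.006
grasp_force: 0.0
```

Middle ≈ 5.3 N. Now the right pad.

Emit:
step_arm(
  steps=[
    [0, 0, 0.02, 0, 0, 0, 1],
    [0, 0, 0.05, 0, 0, 0, 1],
    [0, 0, 0.075, 0, 0, 0, 1],
    [0, 0, 0.09, 0, 0, 0, 1],
    [0, 0, 0.1, 0, 0, 0, 1],
    [0, 0, 0.11, 0, 0, 0, 1],
    [0, 0, 0.117, 0, 0, 0, 1],
    [0, 0, 0.117, 0, 0, 0, 1],
  ],
)

```text
time_s: 6.97
position: [0.5179, -0.2275, 0.084]
tcp_rot: [[0.0, 1.0, -0.001], [1.0, -0.0, 0.001], [0.001, -0.001, -1.0]]
force: [-0.2, 2.2, 2.2]
opening: 0.006
grasp_force: 1.5
```

Emit:
step_arm(
  steps=[
    [0, 0, 0, 0, 0, 0, 1],
    [0, 0, 0, 0, 0, 0, 1],
    [0, 0, 0, 0, 0, 0, 1],
    [0, 0, 0, 0, 0, 0, 1],
    [0, 0, 0, 0, 0, 0, 1],
    [0, 0, 0, 0, 0, 0, 1],
  ],
)

```text
time_s: 7.47
position: [0.518, -0.2279, 0.0844]
tcp_rot: [[-0.0, 1.0, -0.0], [1.0, 0.0, 0.0], [0.0, -0.0, -1.0]]
force: [-1.1, 2.3, 2.9]
opening: 0.006
grasp_force: 1.4
```

Emit:
step_arm(
  steps=[
    [0, 0, 0, 0, 0, 0, 1],
    [0, 0, 0, 0, 0, 0, 1],
  ],
)

```text
time_s: 7.63
position: [0.518, -0.2279, 0.0843]
tcp_rot: [[-0.0, 1.0, -0.0], [1.0, 0.0, 0.0], [0.0, -0.0, -1.0]]
force: [-1.8, 2.6, 3.5]
opening: 0.003
grasp_force: 1.5
```

Emit:
step_arm(
  steps=[
    [0, 0, -0.06, 0, 0, 0, 1],
    [0, 0, -0.117, 0, 0, 0, 1],
    [0, 0, -0.117, 0, 0, 0, 1],
    [0, 0, -0.117, 0, 0, 0, 1],
  ],
)

```text
time_s: 7.97
position: [0.5192, -0.229, 0.12]
tcp_rot: [[-0.0, 1.0, 0.003], [1.0, 0.0, -0.002], [-0.002, 0.003, -1.0]]
force: [0.6, -0.2, -0.3]
opening: 0.004
grasp_force: 0.0
```

The right rest is softest: about 3 N, against 5.3 N and 9.6 N. Next I'll go over its tag and push it down.

Emit:
step_arm(
  steps=[
    [-0.06, 0.12, 0, 0, 0, 0, 1],
    [-0.113, 0.242, 0, 0, 0, 0, 1],
    [-0.113, 0.242, 0, 0, 0, 0, 1],
    [-0.113, 0.242, 0, 0, 0, 0, 1],
    [-0.113, 0.242, 0, 0, 0, 0, 1],
    [-0.113, 0.242, 0, 0, 0, 0, 1],
    [-0.113, 0.242, 0, 0, 0, 0, 1],
  ],
)

```text
time_s: 8.55
position: [0.5894, -0.2611, 0.1187]
tcp_rot: [[0.0, 1.0, -0.002], [1.0, -0.0, 0.001], [0.001, -0.002, -1.0]]
force: [-0.2, 0.9, 0.5]
opening: 0.009
grasp_force: 0.0
```

Emit:
step_arm(
  steps=[
    [0, 0, 0.04, 0, 0, 0, 1],
    [0, 0, 0.07, 0, 0, 0, 1],
    [0, 0, 0.085, 0, 0, 0, 1],
    [0, 0, 0.1, 0, 0, 0, 1],
    [0, 0, 0.115, 0, 0, 0, 1],
    [0, 0, 0.13, 0, 0, 0, 1],
    [0, 0, 0.142, 0, 0, 0, 1],
    [0, 0, 0.142, 0, 0, 0, 1],
  ],
)

```text
time_s: 9.22
position: [0.5901, -0.2615, 0.0784]
tcp_rot: [[-0.0, 1.0, -0.002], [1.0, 0.0, 0.001], [0.001, -0.002, -1.0]]
force: [-5.4, 2.4, 12.0]
opening: 0.002
grasp_force: 6.3
```

Emit:
step_arm(
  steps=[
    [0, 0, 0, 0, 0, 0, 1],
    [0, 0, 0, 0, 0, 0, 1],
    [0, 0, 0, 0, 0, 0, 1],
    [0, 0, 0, 0, 0, 0, 1],
  ],
)

```text
time_s: 9.55
position: [0.5901, -0.2615, 0.0784]
tcp_rot: [[-0.0, 1.0, -0.001], [1.0, 0.0, 0.001], [0.001, -0.001, -1.0]]
force: [-4.8, 1.2, 11.3]
opening: 0.005
grasp_force: 5.9
```

The tool stopped at z = 0.0784 with 12 N, which means the tag is on its post. I'll retreat and check.

Emit:
step_arm(
  steps=[
    [0, 0, -0.05, 0, 0, 0, 1],
    [0, 0, -0.15, 0, 0, 0, 1],
    [0, 0, -0.28, 0, 0, 0, 1],
    [0, 0, -0.4, 0, 0, 0, 1],
    [0.3, 0, -0.5, 0, 0, 0, 1],
    [0.3, 0, -0.5, 0, 0, 0, 1],
    [0.3, 0, -0.5, 0, 0, 0, 1],
    [0.3, 0, -0.5, 0, 0, 0, 1],
  ],
)

```text
time_s: 10.22
position: [0.5913, -0.1688, 0.2282]
tcp_rot: [[-0.004, 1.0, 0.002], [1.0, 0.004, -0.0], [-0.0, 0.002, -1.0]]
force: [0.2, -0.4, 0.1]
opening: 0.005
grasp_force: 0.0
```

Emit:
step_arm(
  steps=[
    [0, 0, 0, 0, 0, 0, 1],
    [0, 0, 0, 0, 0, 0, 1],
    [0, 0, 0, 0, 0, 0, 1],
    [0, 0, 0, 0, 0, 0, 1],
  ],
)

```text
time_s: 10.55
position: [0.5906, -0.1732, 0.2258]
tcp_rot: [[0.002, 1.0, -0.001], [1.0, -0.002, 0.0], [0.0, -0.001, -1.0]]
force: [-0.1, -0.3, -0.0]
opening: 0.006
grasp_force: 0.0
```

```bash
python3 - <<'E'
from rig import *
import cv2
b=capture("side")["image"][140:390,170:470];cv2.imwrite("pics/m2.png",cv2.resize(b,(720,600))[:,:,::-1])
E
```

```text
(no output)
```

View pics/m2.png

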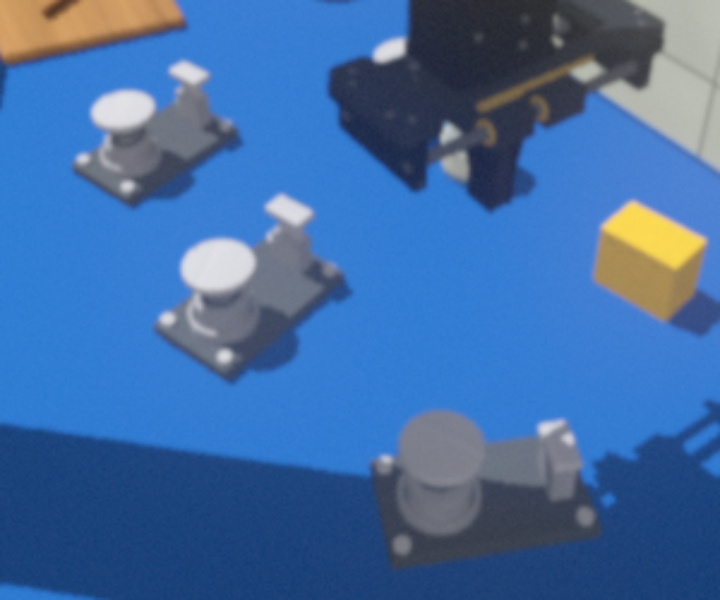

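The right tag (558,440) sits on its post, and the other two tags, at (188,75) and (289,210), are still up. All three pads are up and the units seated.

```bash
python3 -c "
from rig import *
print(hand_in())"
```

```text
the job is handed in; nothing more can be done
None
```

I pressed the three pads in order, left to right, at about 9.6, 5.3 and 3 N for 10 mm; the right rest is softest, so I pushed its tag down onto its post, left the other two up, and handed the job in (no verdict was returned).

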